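Shelve the watering can in the second-hand sorting room

ROBOT

A 6-joint arm with a two-finger parallel gripper is mounted at the origin on the work surface. World frame = base frame: x ahead of the robot, y to its left, z up, the work surface at z = 0. Lengths are in m, angles in rad, forces in N, time in s.
With the tool pointing down it reaches from about 0.225 to 0.875 m from the base axis. Payload 3.4 kg.
Tool frame: the origin (TCP) lies at the very end of the fingers, on their centre line; the grasp point (between the pads) lies manip.grip_point_offset behind it (manip.grip_point_offset is the distance from the TCP to the grasp point, in m); z points along the fingers, y is the line along which they close (so a half turn about z gives the same grasp; the last joint's range is limited). The gripper opens to 85 mm and grips with 20 to 120 N. Pads are 22 mm wide; open, the fingers measure 114 mm over their backs; the gripper's body (76 mm by 85 mm) begins 54 mm behind the grasp point. The pads swing forward as they close: fully open they stand 13 mm farther back than shut.
Start: joints at [-1.354, 0.276, 1.505, -0, 1.361, -0.121], TCP at [0.191, -0.543, 0.231] pointing down, gripper open.
Joint ranges: [-2.89, 2.89], [-0.75, 2.08], [0.22, 2.7], [-1.18, 4.32], [0.11, 2.71], [-2.7, 2.7]. Speed limits (rad/s): [2.57, 2.57, 3.14, 3.14, 3.14, 3.14].

INTERFACE

Orientations are given as a unit quaternion [w, x, y, z].
In Python, from rig import manip gives the robot as it stands.
- The arm moves only by the shell command python3 -m pendant 'ROWS' [FORCE]. ROWS is JSON, a list of rows, each an object of numbers: "jaw": the opening, from -1 (shut) to 1 (fully open); "tx", "ty", "tz": the shift along the world's x, y, z in cm; "ax", "ay", "az": the turn, a rotation vector about the world's x, y, z in degrees. In form: [{"jaw": .., "tx": .., "ty": .., "tz": .., "ax": .., "ay": .., "az": ..}, ...]. A call has 1 to 10 rows; each row is the pose to reach, as a shift and turn from the pose commanded when the call began; what a row does not reach only later rows make up. A row lasts 1/8 s, in which the tool goes at most 62.5 mm and 10.7 degrees, less where a joint would pass 70% of its speed; a pose out of reach is approached as far as the arm can. A call with a gripper value outside its range is refused whole. The fingers move at their own pace and stop on an object; FORCE is the grip in N (left out, the last holds). Time passes only in rows, so rows that repeat a pose let the fingers close. It gives the time, the measured TCP pose, the force, the opening and the grip force at its end, in the units of the state.
- manip.get_state(): the state, without advancing time (a new reading comes with each control period).
- manip.get_image(name): name is "side" or "top" or "wrist"; returns a dict with "pixels" (384x512x3 uint8, blue, green, red), "depth" (384x512 float32, m along the optical axis (not along the pixel's ray), 0 where there is no reading), "fx", "fy", "cx", "cy" (pixels), "D" ([k1, k2, p1, p2, k3] as OpenCV has them; the pictures are not rectified), "pose" (4x4, takes a point from camera to world coordinates). Camera axes: x right, y down, z forward; pixel columns grow to the right and rows downward; lengths in m; the calibration is good to about 2 mm. A picture is of the moment at which its call begins.
- manip.sign_off(): hands the job in; it is judged then, once.
The state is a dict: "clock": time; "qpos": joint angles; "qd": joint speeds; "effort": joint torques, N m; "position": TCP position; "ee_rot": TCP orientation; "contact_force": force on the tool from outside, world axes, zero at the start; "moment": the same for the moment, N m; "width": finger opening in m; "gripper_force": force on a finger pad.
Only numpy, scipy, OpenCV 4.12 (cv2) and the standard library are available. Lean on these libraries where they do the work, as an engineer would, in place of code of your own. Each camera call takes 0.05 s, during which the arm holds its last target. There are 200 camera calls.

TASK

Lift the watering can off the plant stand, set it down gently and upright on the open table in front of the plywood rack and let go of it. Then take it again another way (there is no room for the gripper over the can under the low board; the handle at its back will do) and move it straight into the rack, spout first, until its whole round body is under the board and only the back handle sticks out; let go. Keep the can upright, do not ram the rack, and leave the stand, the bowl, the jar and the mug where they are.

Things in the scene. Friction and masses are not known exactly. Their poses are not given: they have to be found in the camera images.
- can: Small bare-metal watering can, 0.4 to 0.65 kg, at first standing in the stand's tray. Origin: centre of the underside; z up, x towards the spout. Round open body 104 mm in diameter, 95 mm high. With its carrying handle over the mouth it is 171 mm high; the loop handle at its back ends 134 mm behind the axis, the spout 93 mm ahead. Both handles are fixed 12 mm round bar in the x-z plane.
- can_top (a point): Middle of the carrying handle's level bar (12 mm thick, 72 mm long along the can's x), on its centreline, on the can's axis, 165 mm above the underside.
- can_back (a point): On the centreline of the back handle's level top bar (12 mm thick, along the can's x, from the body to 128 mm behind the axis): 108 mm behind the can's axis, 82 mm above its underside.
- can_spout (a point): Tip of the spout, 86 mm ahead of the can's axis, 106 mm above its underside.
- stand: Low dark-steel plant stand, loose, 1.6 kg: a round tray of 132 mm outer diameter on four legs. Origin on the table under its centre. The tray's floor is 80 mm above the table, its rim 8 mm higher, inner diameter 122 mm.
- rack: Fixed plywood rack on the table, open at front and back: two side panels 15 mm thick, 160 mm apart inside, carry a flat board, underside 200 mm and top 215 mm above the table. 200 mm deep, 190 mm wide. Origin on the table under the middle of the front edge (nearest the robot); x points into the rack, y to its left, z up.
- bowl: Bystander: round steel bowl, 150 mm in diameter, 60 mm high, loose on the table. Origin: centre of the underside.
- jar: Bystander: white ceramic jar with a steel cap, 68 mm in diameter, 90 mm high, loose on top of the rack's board. Origin: centre of the underside.
- mug: Bystander: blue ceramic mug, 76 mm in diameter, 90 mm high, loose on the table beside the rack. Origin: centre of the underside.
Things that resemble listed ones, but are neither listed nor needed, are in the scene too. What is meant by the can is not orange, and is the larger of those in its own colour.

How it is judged:
By the outcome, as a careful person would: the job done as asked, in the order asked, and still so for the second after the job is handed in, with the robot touching nothing.
It also fails if it takes over 53 s, if anything falls off the work surface, if the arm or the gripper's body presses on something with over 40 N, if the wrist force passes 120 N, or if a joint passes its speed limit or range.

## Working session

There is one attempt and no reset: what is moved stays moved. The work goes in short steps, Python scripts to look and compute and a shell command to move; the robot and the scene stay as the last step left them, time stands still between calls to the robot, and variables do not carry over. Pictures are saved under pics/ and viewed, at most 13 in all, crops included, and the job is handed in when it is done.

```bash
ls; mkdir -p pics; cat > h.py <<'E'
import numpy as np, cv2, pickle
from rig import manip
def grab(n):
    im=manip.get_image(n); pickle.dump(im,open(f'{n}.pkl','wb')); return im
def load(n): return pickle.load(open(f'{n}.pkl','rb'))
def K(im): return np.array([[im['fx'],0,im['cx']],[0,im['fy'],im['cy']],[0,0,1.]])
def rays(im,uv):
    p=cv2.undistortPoints(np.array(uv,float).reshape(-1,1,2),K(im),np.array(im['D'],float)).reshape(-1,2)
    P=np.array(im['pose']); d=np.c_[p,np.ones(len(p))]
    return P[:3,3],d@P[:3,:3].T
def plane(im,uv,z):
    o,d=rays(im,uv); return o+d*((z-o[2])/d[:,2])[:,None]
def depthpts(im,uv):
    o,d=rays(im,uv); uv=np.array(uv,int).reshape(-1,2)
    return o+d*im['depth'][uv[:,1],uv[:,0]][:,None]
def proj(im,X):
    T=np.linalg.inv(np.array(im['pose'])); 
    return cv2.projectPoints(np.array(X,float).reshape(-1,1,3),cv2.Rodrigues(T[:3,:3])[0],T[:3,3],K(im),np.array(im['D'],float))[0].reshape(-1,2)
E
python3 - <<'E'
from h import *
a=grab('top');b=grab('side')
cv2.imwrite('pics/top.png',a['pixels']);cv2.imwrite('pics/side.png',b['pixels'])
for i in(a,b):print(np.round(i['pose'],3),i['fx'],(i['depth']>0).mean())
print(manip.grip_point_offset,manip.get_state())
E
```

```text
pics
[[-0.027 -0.995  0.101  0.415]
 [-0.999  0.029  0.019 -0.005]
 [-0.021 -0.1   -0.995  1.186]
 [ 0.     0.     0.     1.   ]] 359.9143075822085 0.9960123697916666
[[ 9.930e-01 -6.100e-02  9.600e-02  3.800e-01]
 [-1.140e-01 -5.360e-01  8.360e-01 -1.306e+00]
 [ 1.000e-03 -8.420e-01 -5.400e-01  1.037e+00]
 [ 0.000e+00  0.000e+00  0.000e+00  1.000e+00]] 493.32093938227547 0.9932810465494791
0.0187 {'clock': 0.1, 'qpos': array([-1.35399922e+00,  2.76520305e-01,  1.50601200e+00,  2.81487838e-06,
        1.36072020e+00, -1.20981207e-01]), 'qd': array([-0.00197545, -0.00138586, -0.00390507,  0.00089053,  0.00031143,
       -0.00034624]), 'effort': array([ 1.53405439e-03, -4.17700624e+01, -2.46404868e+01, -8.93569745e-05,
        5.81594548e-03, -9.05151921e-06]), 'position': array([ 0.19045204, -0.54203302,  0.23053057]), 'ee_rot': array([-8.29038480e-04,  9.85771804e-01,  1.68087066e-01, -3.83701144e-05]), 'contact_force': array([0.21692697, 0.27608336, 0.37228674]), 'moment': array([ 0.06180625, -0.00322161, -0.02376441]), 'gripper_force': 0.0, 'width': 0.08558016909494427}
```

View pics/top.png

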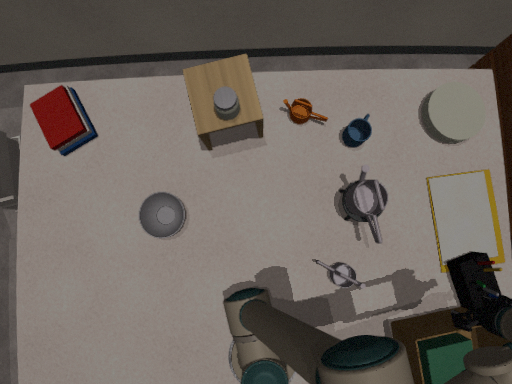

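View pics/side.png

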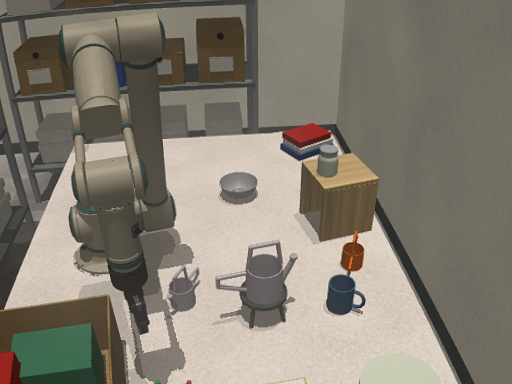

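Candidates are the orange can (302,111 top), the small metal can (342,274) and the large metal can on the stand (365,201). The last fits: it is not orange, it is the larger metal one, and it stands in the tray. I'll confirm with a crop.

```bash
python3 - <<'E'
from h import *
a=load('top');b=load('side')
A=cv2.resize(a['pixels'][155:255,315:415],(400,400),interpolation=cv2.INTER_CUBIC)
B=cv2.resize(b['pixels'][230:330,208:308],(400,400),interpolation=cv2.INTER_CUBIC)
cv2.imwrite('pics/crop.png',np.hstack([A,B]))
E
```

```text
(no output)
```

View pics/crop.png

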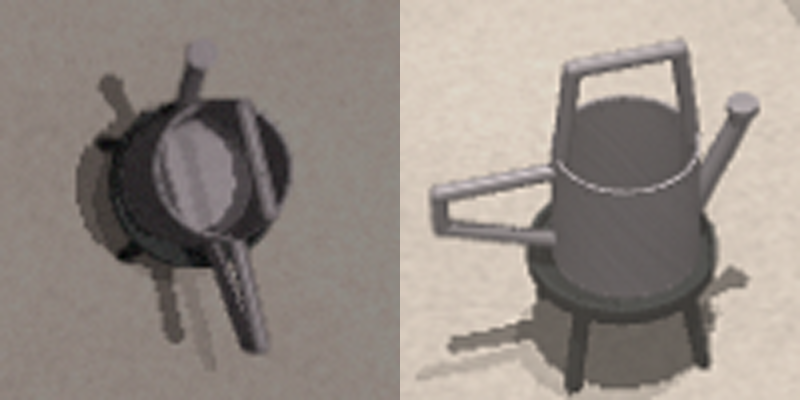

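The crop confirms it: large bare-metal can in the tray. Top handle bar runs (376,181) to (382,209), spout tip is at (365,167) and back handle end at (379,242) in the top view.

```bash
python3 - <<'E'
from h import *
np.set_printoptions(precision=4,suppress=True)
a=load('top');b=load('side')
def tri(u,v):
    o1,d1=rays(a,[u]);o2,d2=rays(b,[v]);d1=d1[0];d2=d2[0]
    s=np.linalg.lstsq(np.c_[d1,-d2],o2-o1,rcond=None)[0]
    p,q=o1+s[0]*d1,o2+s[1]*d2; return (p+q)/2,np.linalg.norm(p-q)
for n,u,v in [('hback',(382.3,208),(250,248)),('hfront',(376,181),(278.7,241.7)),('spout',(365,167.5),(293.5,256)),('back',(379.5,242),(217.5,278))]:
    print(n,*tri(u,v))
print(plane(a,[(382.5,208.7),(375.7,180.7)],.245),plane(a,[(365,167.5)],.186),plane(a,[(379,241)],.162))
print(plane(b,[(250,248),(278.7,241.7)],.245))
# depth cloud
def cloud(im):
    v,u=np.mgrid[0:384,0:512]; uv=np.c_[u.ravel(),v.ravel()]
    return depthpts(im,uv).reshape(384,512,3)
A=cloud(a);B=cloud(b)
for n,C in(('top',A),('side',B)):
    m=(abs(C[...,2]-.215)<.006)&(C[...,0]>.45)&(C[...,1]>0)
    p=C[m][:,:2]; m8=m.astype(np.uint8)
    k,l,st,_=cv2.connectedComponentsWithStats(m8); i=1+np.argmax(st[1:,4]); m=l==i
    p=C[m][:,:2].astype(np.float32); r=cv2.minAreaRect(p); print(n,'rack',r,len(p)); print(cv2.boxPoints(r))
    # other objs
    for nm,pp,z in(('bowl',(.52,.27),.03),):pass
    m=(C[...,2]>.02)&(C[...,2]<.5)
    k,l,st,ce=cv2.connectedComponentsWithStats(m.astype(np.uint8))
    for i in range(1,k):
        if st[i,4]>150: q=C[l==i]; print(ce[i],np.percentile(q,2,axis=0),np.percentile(q,98,axis=0))
E
```

```text
hback [ 0.4572 -0.3241  0.2422] 0.001380442377290557
hfront [ 0.531  -0.3108  0.2454] 0.0027377363068739734
spout [ 0.5755 -0.3011  0.1854] 0.0012861972359193214
back [ 0.3669 -0.3383  0.1605] 0.0031324010325541364
[[ 0.4559 -0.3236  0.245 ]
 [ 0.5305 -0.31    0.245 ]] [[ 0.576 -0.301  0.186]] [[ 0.3682 -0.3365  0.162 ]]
[[ 0.4562 -0.3276  0.245 ]
 [ 0.5324 -0.3101  0.245 ]]
top rack ((0.7959026098251343, 0.09666518867015839), (0.20288825035095215, 0.1897890716791153), 12.536758422851562) 3767
[[ 0.6763  0.1673]
 [ 0.7175 -0.018 ]
 [ 0.9155  0.0261]
 [ 0.8743  0.2113]]
[222.5234  96.0972] [ 0.6831 -0.0059  0.101 ] [0.8949 0.192  0.3057]
[454.091 111.929] [ 0.6859 -0.7489  0.0265] [ 0.8693 -0.5634  0.0641]
[ 62.2681 119.3301] [0.6935 0.566  0.0248] [0.8964 0.7379 0.0884]
[303.1863 110.5562] [ 0.7603 -0.2221  0.0215] [ 0.8286 -0.0891  0.1173]
[358.1189 130.5727] [ 0.6753 -0.3564  0.0213] [ 0.7633 -0.2836  0.0918]
[365.6578 201.6716] [ 0.3759 -0.3636  0.0767] [ 0.5687 -0.2614  0.2503]
[158.8732 213.7495] [0.3977 0.2423 0.0207] [0.5372 0.3819 0.0615]
[457.6796 322.7736] [-0.0315 -0.7073 
[... 450 characters left out ...]
65  72.8061] [-0.1809  1.5519  0.0239] [-0.1447  1.6942  0.1576]
[130.8599 225.5339] [-0.0682 -0.6068  0.0426] [0.2345 0.0051 0.4946]
[332.7431 181.1589] [ 0.6858 -0.0155  0.0248] [0.9051 0.6913 0.2996]
[238.0324 182.8444] [0.3985 0.2422 0.0208] [0.5327 0.386  0.062 ]
[352.3182 253.2443] [ 0.7596 -0.2256  0.0211] [ 0.8273 -0.1076  0.1151]
[261.9547 279.8111] [ 0.3729 -0.3814  0.0418] [ 0.5677 -0.2659  0.248 ]
[182.1907 287.808 ] [ 0.2266 -0.3073  0.0221] [ 0.3049 -0.184   0.1213]
[342.727  292.4801] [ 0.6753 -0.361   0.0216] [ 0.7664 -0.2834  0.09  ]
[ 60.1302 342.7237] [-0.1861 -0.6522  0.0457] [ 0.1277 -0.4202  0.1994]
[397.9699 370.5891] [ 0.696  -0.6597  0.0514] [ 0.8721 -0.5659  0.0623]
```

```bash
python3 -m pendant '[{"jaw":1,"tx":2,"ty":1,"tz":4,"az":-1},{"jaw":1,"tx":6,"ty":4,"tz":7,"az":-4},{"jaw":1,"tx":10,"ty":7.5,"tz":7,"az":-9.2},{"jaw":1,"tx":14,"ty":10.5,"tz":7,"az":-9.2},{"jaw":1,"tx":18,"ty":13.5,"tz":7,"az":-9.2},{"jaw":1,"tx":22,"ty":16.5,"tz":7,"az":-9.2},{"jaw":1,"tx":26,"ty":19.5,"tz":7,"az":-9.2},{"jaw":1,"tx":29,"ty":21.5,"tz":7,"az":-9.2},{"jaw":1,"tx":30.3,"ty":22.5,"tz":7,"az":-9.2},{"jaw":1,"tx":30.3,"ty":22.5,"tz":7,"az":-9.2}]' 60
python3 - <<'E'
from h import *
w=grab('wrist');cv2.imwrite('pics/w1.png',w['pixels'])
s=manip.get_state();print(s['position'],s['ee_rot'],s['qpos'],s['clock'])
ux=np.array([np.cos(.176),np.sin(.176)]);c=np.array([.4936,-.3172])
print(proj(w,[[*(c+ux*t),.245] for t in(-.036,.036)]), proj(w,[[*(c-ux*.108),.162]]))
E
```

```text
[ 0.19048587 -0.54211451  0.23063427] [-7.23524532e-04  9.85769271e-01  1.68102408e-01 -2.48441246e-05] [-1.35398286e+00  2.76478944e-01  1.50581100e+00  2.01110145e-05
  1.36075047e+00 -1.20999558e-01] 0.15
[[ -364.60194971 -1307.96109561]
 [ -643.52674972 -2802.48071364]] [[  25.21963668 -240.09882669]]invalid input at $[0]: expected keys jaw, tx, ty, tz, ax, ay, az
```

View pics/w1.png

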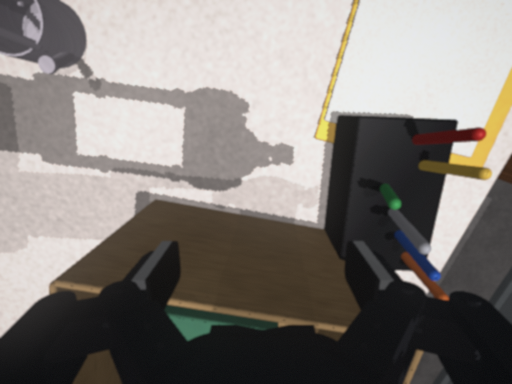

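The move was refused because every row needs all the keys, so the wrist view shows only the start pose, with the pen box and bin. I'll resend with all keys.

```bash
python3 -m pendant '[{"jaw":1,"tx":2,"ty":1,"tz":4,"ax":0,"ay":0,"az":-1},{"jaw":1,"tx":6,"ty":4,"tz":7,"ax":0,"ay":0,"az":-4},{"jaw":1,"tx":10,"ty":7.5,"tz":7,"ax":0,"ay":0,"az":-9.2},{"jaw":1,"tx":14,"ty":10.5,"tz":7,"ax":0,"ay":0,"az":-9.2},{"jaw":1,"tx":18,"ty":13.5,"tz":7,"ax":0,"ay":0,"az":-9.2},{"jaw":1,"tx":22,"ty":16.5,"tz":7,"ax":0,"ay":0,"az":-9.2},{"jaw":1,"tx":26,"ty":19.5,"tz":7,"ax":0,"ay":0,"az":-9.2},{"jaw":1,"tx":29,"ty":21.5,"tz":7,"ax":0,"ay":0,"az":-9.2},{"jaw":1,"tx":30.3,"ty":22.5,"tz":7,"ax":0,"ay":0,"az":-9.2},{"jaw":1,"tx":30.3,"ty":22.5,"tz":7,"ax":0,"ay":0,"az":-9.2}]' 60
python3 - <<'E'
from h import *
w=grab('wrist');cv2.imwrite('pics/w2.png',w['pixels'])
s=manip.get_state();print(s['position'],s['ee_rot'],s['qpos'],s['clock'])
ux=np.array([np.cos(.176),np.sin(.176)]);c=np.array([.4936,-.3172])
print(proj(w,[[*(c+ux*t),.245] for t in(-.036,.036)]), proj(w,[[*(c-ux*.108),.162]]))
E
```

```text
clock: 1.4
position: [0.4936, -0.3173, 0.3009]
ee_rot: [-0.0, 0.996, 0.089, -0.001]
contact_force: [0.6, 0.4, -0.4]
width: 0.0854
gripper_force: 0.0
[ 0.49287765 -0.31790683  0.30104105] [ 1.33278026e-04  9.96069361e-01  8.85734970e-02 -7.38880649e-04] [-6.90689705e-01  2.64715891e-01  1.35046552e+00 -1.22940567e-03
  1.52727514e+00  7.02781147e-01] 1.45
[[261.96330889 252.98318089]
 [262.29422645 162.40163751]] [[261.88575236 274.61235929]]
```

View pics/w2.png

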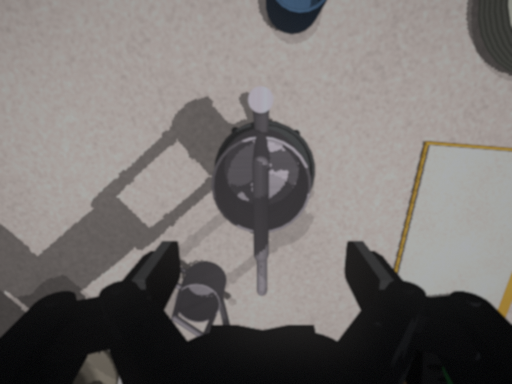

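The can handle runs along column ~261 from the spout at (260,100) to the back at (262,290). This matches the prediction, so I'll descend and grip.

```bash
python3 -m pendant '[{"jaw":1,"tx":0,"ty":0,"tz":-3,"ax":0,"ay":0,"az":0},{"jaw":1,"tx":0,"ty":0,"tz":-6,"ax":0,"ay":0,"az":0},{"jaw":1,"tx":0,"ty":0,"tz":-7.5,"ax":0,"ay":0,"az":0},{"jaw":1,"tx":0,"ty":0,"tz":-7.5,"ax":0,"ay":0,"az":0},{"jaw":-1,"tx":0,"ty":0,"tz":-7.5,"ax":0,"ay":0,"az":0},{"jaw":-1,"tx":0,"ty":0,"tz":-7.5,"ax":0,"ay":0,"az":0},{"jaw":-1,"tx":0,"ty":0,"tz":-7.5,"ax":0,"ay":0,"az":0},{"jaw":-1,"tx":0,"ty":0,"tz":-7.5,"ax":0,"ay":0,"az":0},{"jaw":-1,"tx":0,"ty":0,"tz":-7.5,"ax":0,"ay":0,"az":0},{"jaw":-1,"tx":0,"ty":0,"tz":-7.5,"ax":0,"ay":0,"az":0}]' 80
```

```text
clock: 2.7
position: [0.4937, -0.3172, 0.2267]
ee_rot: [-0.0, 0.996, 0.089, 0.0]
contact_force: [0.2, 2.1, 2.8]
width: 0.0091
gripper_force: 78.0
```

```bash
python3 -m pendant '[{"jaw":-1,"tx":0,"ty":0,"tz":0.5,"ax":0,"ay":0,"az":0},{"jaw":-1,"tx":0,"ty":0,"tz":1.5,"ax":0,"ay":0,"az":0},{"jaw":-1,"tx":0,"ty":0,"tz":3,"ax":0,"ay":0,"az":0},{"jaw":-1,"tx":0,"ty":0,"tz":4.5,"ax":0,"ay":0,"az":0},{"jaw":-1,"tx":0,"ty":0,"tz":5.5,"ax":0,"ay":0,"az":0},{"jaw":-1,"tx":0,"ty":0,"tz":6,"ax":0,"ay":0,"az":0},{"jaw":-1,"tx":0,"ty":0,"tz":6,"ax":0,"ay":0,"az":0},{"jaw":-1,"tx":0,"ty":0,"tz":6,"ax":0,"ay":0,"az":0}]'
python3 - <<'E'
from h import *
w=grab('side');cv2.imwrite('pics/s2.png',cv2.resize(w['pixels'][150:350,170:420],None,fx=2,fy=2))
E
```

```text
clock: 3.7
position: [0.4933, -0.3173, 0.2857]
ee_rot: [-0.0, 0.996, 0.089, -0.0]
contact_force: [0.1, 0.0, -4.1]
width: 0.0096
gripper_force: 78.1
```

View pics/s2.png

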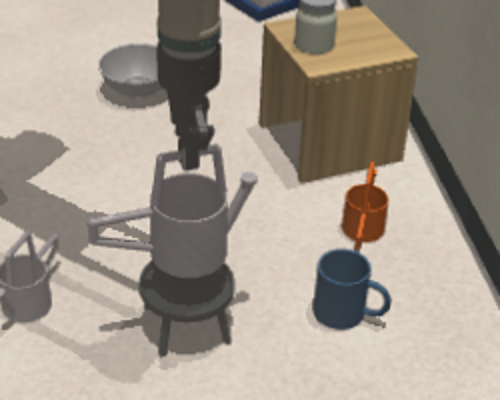

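Lifted clear and upright (can at about (190,225) in the crop). Carrying it over to in front of the rack.

```bash
python3 -m pendant '[{"jaw":-1,"tx":0,"ty":1,"tz":0,"ax":0,"ay":0,"az":0},{"jaw":-1,"tx":0,"ty":4,"tz":0,"ax":0,"ay":0,"az":0},{"jaw":-1,"tx":0.5,"ty":8.5,"tz":0,"ax":0,"ay":0,"az":0.5},{"jaw":-1,"tx":1,"ty":13,"tz":0,"ax":0,"ay":0,"az":1},{"jaw":-1,"tx":1.5,"ty":18,"tz":0,"ax":0,"ay":0,"az":1.5},{"jaw":-1,"tx":2,"ty":23,"tz":0,"ax":0,"ay":0,"az":2},{"jaw":-1,"tx":2.5,"ty":28,"tz":0,"ax":0,"ay":0,"az":2.2},{"jaw":-1,"tx":2.8,"ty":32,"tz":0,"ax":0,"ay":0,"az":2.2},{"jaw":-1,"tx":2.8,"ty":34.5,"tz":0,"ax":0,"ay":0,"az":2.2},{"jaw":-1,"tx":2.8,"ty":35.4,"tz":0,"ax":0,"ay":0,"az":2.2}]'
python3 -m pendant '[{"jaw":-1,"tx":0,"ty":0,"tz":0,"ax":0,"ay":0,"az":0},{"jaw":-1,"tx":0,"ty":0,"tz":-2,"ax":0,"ay":0,"az":0},{"jaw":-1,"tx":0,"ty":0,"tz":-5,"ax":0,"ay":0,"az":0},{"jaw":-1,"tx":0,"ty":0,"tz":-8,"ax":0,"ay":0,"az":0},{"jaw":-1,"tx":0,"ty":0,"tz":-10.5,"ax":0,"ay":0,"az":0},{"jaw":-1,"tx":0,"ty":0,"tz":-12.2,"ax":0,"ay":0,"az":0},{"jaw":-1,"tx":0,"ty":0,"tz":-13,"ax":0,"ay":0,"az":0},{"jaw":-1,"tx":0,"ty":0,"tz":-13.2,"ax":0,"ay":0,"az":0},{"jaw":-1,"tx":0,"ty":0,"tz":-13.2,"ax":0,"ay":0,"az":0}]'
```

```text
clock: 5.0
position: [0.5209, 0.0384, 0.2862]
ee_rot: [-0.0, 0.994, 0.109, -0.0]
contact_force: [0.0, 0.2, -4.6]
width: 0.0091
gripper_force: 78.1
clock: 6.12
position: [0.5221, 0.0361, 0.1549]
ee_rot: [0.0, 0.994, 0.107, 0.001]
contact_force: [0.2, -0.2, -4.2]
width: 0.0091
gripper_force: 78.1
```

```bash
python3 -m pendant '[{"jaw":-1,"tx":0,"ty":0,"tz":-0.3,"ax":0,"ay":0,"az":0},{"jaw":-1,"tx":0,"ty":0,"tz":-0.5,"ax":0,"ay":0,"az":0},{"jaw":-1,"tx":0,"ty":0,"tz":-0.6,"ax":0,"ay":0,"az":0},{"jaw":-1,"tx":0,"ty":0,"tz":-0.6,"ax":0,"ay":0,"az":0}]'
```

```text
clock: 6.62
position: [0.5215, 0.0365, 0.1483]
ee_rot: [0.0, 0.994, 0.108, -0.0]
contact_force: [-0.3, 0.0, -4.2]
width: 0.009
gripper_force: 78.1
```

```bash
python3 -m pendant '[{"jaw":-1,"tx":0,"ty":0,"tz":-0.1,"ax":0,"ay":0,"az":0},{"jaw":-1,"tx":0,"ty":0,"tz":-0.2,"ax":0,"ay":0,"az":0},{"jaw":-1,"tx":0,"ty":0,"tz":-0.2,"ax":0,"ay":0,"az":0}]'
```

```text
clock: 7.0
position: [0.5222, 0.0369, 0.1474]
ee_rot: [-0.0, 0.994, 0.108, 0.001]
contact_force: [-0.2, 2.8, 5.1]
width: 0.0094
gripper_force: 79.2
```

Contact with the table (force went from -4 to +5 N). Releasing by opening and rising.

```bash
python3 -m pendant '[{"jaw":0,"tx":0,"ty":0,"tz":0,"ax":0,"ay":0,"az":0},{"jaw":1,"tx":0,"ty":0,"tz":0,"ax":0,"ay":0,"az":0},{"jaw":1,"tx":0,"ty":0,"tz":0,"ax":0,"ay":0,"az":0},{"jaw":1,"tx":0,"ty":0,"tz":0,"ax":0,"ay":0,"az":0},{"jaw":1,"tx":0,"ty":0,"tz":2,"ax":0,"ay":0,"az":0},{"jaw":1,"tx":0,"ty":0,"tz":6,"ax":0,"ay":0,"az":0},{"jaw":1,"tx":0,"ty":0,"tz":10,"ax":0,"ay":0,"az":0},{"jaw":1,"tx":-4,"ty":-1,"tz":14,"ax":0,"ay":0,"az":0},{"jaw":1,"tx":-10,"ty":-2,"tz":14,"ax":0,"ay":0,"az":0},{"jaw":1,"tx":-15,"ty":-3,"tz":14,"ax":0,"ay":0,"az":0}]'
python3 - <<'E'
from h import *
np.set_printoptions(precision=4,suppress=True)
print(manip.get_state()['position'],manip.get_state()['qpos'])
a=grab('top');b=grab('side')
P=proj(a,[[.5222,.0369,.1]])[0];Q=proj(b,[[.5222,.0369,.1]])[0];print(P,Q)
def crop(i,c): x,y=int(c[0])-50,int(c[1])-50; print(x,y); return cv2.resize(i['pixels'][y:y+100,x:x+100],(400,400),interpolation=cv2.INTER_CUBIC)
cv2.imwrite('pics/p.png',np.hstack([crop(a,P),crop(b,Q)]))
E
```

```text
clock: 8.25
position: [0.3698, 0.0062, 0.2867]
ee_rot: [0.0, 0.994, 0.108, 0.0]
contact_force: [-0.5, -0.2, -0.1]
width: 0.0858
gripper_force: 0.0
[0.3698 0.0062 0.2867] [-0.1714 -0.0746  1.7732 -0.0006  1.4423  1.1834]
[246.8956 192.9463] [260.5632 212.0326]
196 142
210 162
```

View pics/p.png

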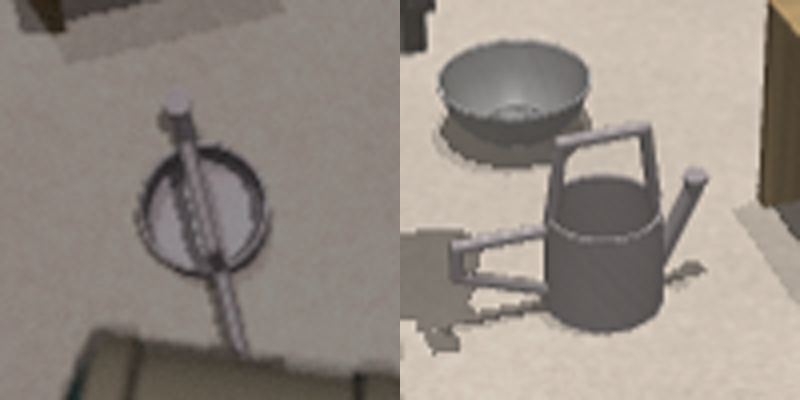

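The can stands upright (spout tip at crop (177,103), back handle end at side crop (460,246)). Measuring its pose.

```bash
python3 - <<'E'
from h import *
np.set_printoptions(precision=4,suppress=True)
a=load('top');b=load('side')
T=lambda x,y:(196+x/4-.4,142+y/4-.4); S=lambda x,y:(210+(x-400)/4-.4,162+y/4-.4)
# body rim ellipse from top: centre of rim circle z=.095
sp=plane(a,[T(177,103)],.106)[0];hs=plane(b,[S(560,142),S(648,127)],.165);sb=plane(b,[S(695,176)],.106)[0]
bk=plane(b,[S(460,246)],.082)[0];rim=plane(a,[T(203,210)],.095)[0];bt=plane(a,[T(240,346)],.082)[0]
print('spout',sp,sb,'hand',hs,hs.mean(0),'back',bk,bt,'rim',rim)
print(np.degrees(np.arctan2(*(sp-bt)[1::-1])),np.degrees(np.arctan2(*(sp-bk)[1::-1])))
E
```

```text
spout [0.6004 0.0561 0.106 ] [0.6018 0.0574 0.106 ] hand [[0.4861 0.0322 0.165 ]
 [0.5599 0.0466 0.165 ]] [0.523  0.0394 0.165 ] back [0.4004 0.0124 0.082 ] [0.4154 0.0137 0.082 ] rim [0.5192 0.0388 0.095 ]
12.9132261558481 12.339491145149044
```

Can axis is at about (0.520, 0.038), yaw 12.3°, in line with the rack. Next I'll tilt the tool 40° about the can's y, keeping it behind the back handle.

```bash
python3 -m pendant '[{"jaw":1,"tx":0,"ty":0,"tz":0,"ax":1.5,"ay":-7,"az":0},{"jaw":1,"tx":0,"ty":0,"tz":-1,"ax":3.2,"ay":-14.7,"az":0},{"jaw":1,"tx":0,"ty":0,"tz":-2,"ax":5,"ay":-23,"az":0},{"jaw":1,"tx":0,"ty":0,"tz":-3,"ax":6.8,"ay":-31.2,"az":0},{"jaw":1,"tx":0,"ty":0,"tz":-4,"ax":8.5,"ay":-39.1,"az":0},{"jaw":1,"tx":-0.5,"ty":-0.2,"tz":-8,"ax":8.5,"ay":-39.1,"az":0},{"jaw":1,"tx":-0.7,"ty":-0.2,"tz":-12,"ax":8.5,"ay":-39.1,"az":0},{"jaw":1,"tx":-0.7,"ty":-0.2,"tz":-14.3,"ax":8.5,"ay":-39.1,"az":0},{"jaw":1,"tx":-0.7,"ty":-0.2,"tz":-14.3,"ax":8.5,"ay":-39.1,"az":0}]'
python3 - <<'E'
from h import *
from scipy.spatial.transform import Rotation as R
s=manip.get_state();q=s['ee_rot'];print(s['qpos'],R.from_quat(q[[1,2,3,0]]).as_matrix())
w=grab('wrist');cv2.imwrite('pics/w3.png',w['pixels'])
c=np.array([.52,.038]);f=np.array([.977,.213])
print(proj(w,[[*(c-f*.108),.082],[*(c-f*.06),.082]]))
E
```

```text
clock: 9.48
position: [0.3639, 0.0049, 0.1421]
ee_rot: [-0.038, 0.935, 0.1, 0.339]
contact_force: [-0.7, 0.6, 0.2]
width: 0.0853
gripper_force: 0.0
[-0.82991133 -0.23430305  2.54116058  1.00348895  0.71879341 -0.21888537] [[ 0.75046035  0.21232629  0.62588083]
 [ 0.16093208 -0.97719344  0.13854188]
 [ 0.64102272 -0.00324588 -0.76751504]]
[[263.6692678  199.50560428]
 [263.56260376 150.35432923]]
```

View pics/w3.png

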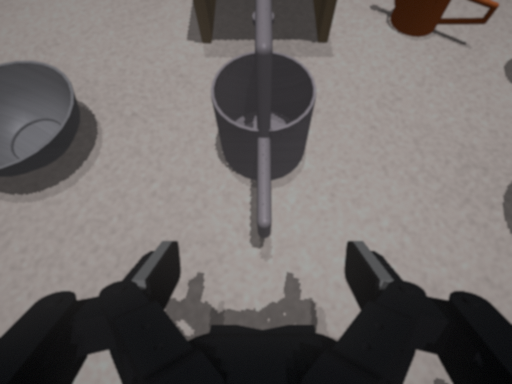

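The back handle bar is at column 264, rows 140–232, as predicted; the rack opening is straight ahead. Going in along the tool axis.

```bash
python3 -m pendant '[{"jaw":1,"tx":1.5,"ty":0.3,"tz":-1.8,"ax":0,"ay":0,"az":0},{"jaw":1,"tx":3.5,"ty":0.7,"tz":-4.2,"ax":0,"ay":0,"az":0},{"jaw":1,"tx":5.3,"ty":1.1,"tz":-6.4,"ax":0,"ay":0,"az":0},{"jaw":1,"tx":6.3,"ty":1.3,"tz":-7.5,"ax":0,"ay":0,"az":0},{"jaw":1,"tx":6.3,"ty":1.3,"tz":-7.5,"ax":0,"ay":0,"az":0}]'
```

```text
clock: 10.15
position: [0.4296, 0.0175, 0.0687]
ee_rot: [-0.037, 0.934, 0.101, 0.341]
contact_force: [-0.4, -0.3, 0.7]
width: 0.0852
gripper_force: 0.0
```

```bash
python3 -m pendant '[{"jaw":-1,"tx":0,"ty":0,"tz":0,"ax":0,"ay":0,"az":0},{"jaw":-1,"tx":0,"ty":0,"tz":0,"ax":0,"ay":0,"az":0},{"jaw":-1,"tx":0,"ty":0,"tz":0,"ax":0,"ay":0,"az":0},{"jaw":-1,"tx":0,"ty":0,"tz":0,"ax":0,"ay":0,"az":0},{"jaw":-1,"tx":0,"ty":0,"tz":0,"ax":0,"ay":0,"az":0},{"jaw":-1,"tx":0,"ty":0,"tz":0,"ax":0,"ay":0,"az":0}]' 60
```

```text
clock: 10.9
position: [0.4276, 0.0174, 0.0689]
ee_rot: [-0.036, 0.934, 0.101, 0.341]
contact_force: [-5.6, -1.9, 8.3]
width: 0.0102
gripper_force: 58.5
```

```bash
python3 -m pendant '[{"jaw":-1,"tx":0,"ty":0,"tz":0.1,"ax":0,"ay":0,"az":0},{"jaw":-1,"tx":0,"ty":0,"tz":0.1,"ax":0,"ay":0,"az":0}]'
```

```text
clock: 11.15
position: [0.4273, 0.0174, 0.0692]
ee_rot: [-0.036, 0.934, 0.101, 0.34]
contact_force: [-0.7, -0.0, -0.9]
width: 0.0099
gripper_force: 58.4
```

```bash
python3 -m pendant '[{"jaw":-1,"tx":0.5,"ty":0.1,"tz":0,"ax":0,"ay":0,"az":0},{"jaw":-1,"tx":1.5,"ty":0.3,"tz":0,"ax":0,"ay":0,"az":0},{"jaw":-1,"tx":3,"ty":0.6,"tz":0,"ax":0,"ay":0,"az":0},{"jaw":-1,"tx":4.5,"ty":1,"tz":0,"ax":0,"ay":0,"az":0},{"jaw":-1,"tx":6,"ty":1.3,"tz":0,"ax":0,"ay":0,"az":0},{"jaw":-1,"tx":7.5,"ty":1.6,"tz":0,"ax":0,"ay":0,"az":0},{"jaw":-1,"tx":9,"ty":1.9,"tz":0,"ax":0,"ay":0,"az":0},{"jaw":-1,"tx":10,"ty":2.1,"tz":0,"ax":0,"ay":0,"az":0},{"jaw":-1,"tx":10.5,"ty":2.2,"tz":0,"ax":0,"ay":0,"az":0},{"jaw":-1,"tx":10.5,"ty":2.2,"tz":0,"ax":0,"ay":0,"az":0}]'
python3 - <<'E'
from h import *
a=grab('top');b=grab('side')
cv2.imwrite('pics/q.png',np.hstack([cv2.resize(i[y:y+130,x:x+130],(400,400),interpolation=cv2.INTER_CUBIC) for i,x,y in((a['pixels'],170,100),(b['pixels'],210,140))]))
E
```

```text
clock: 12.4
position: [0.533, 0.0396, 0.0693]
ee_rot: [-0.036, 0.934, 0.101, 0.34]
contact_force: [1.6, 1.5, -1.5]
width: 0.0099
gripper_force: 58.5
```

View pics/q.png

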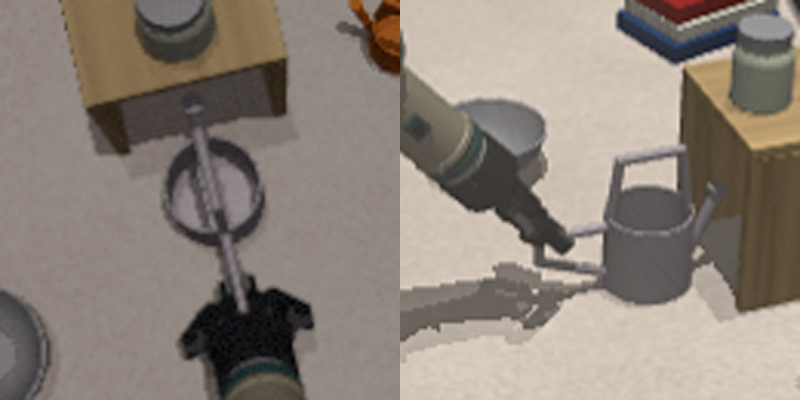

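Upright and centred on the opening (spout tip at (193,105) between the panels at (120,140) and (280,90)). Sliding in the rest of the way.

```bash
python3 -m pendant '[{"jaw":-1,"tx":0.5,"ty":0.1,"tz":0,"ax":0,"ay":0,"az":0},{"jaw":-1,"tx":1.5,"ty":0.3,"tz":0,"ax":0,"ay":0,"az":0},{"jaw":-1,"tx":2.5,"ty":0.5,"tz":0,"ax":0,"ay":0,"az":0},{"jaw":-1,"tx":3.5,"ty":0.7,"tz":0,"ax":0,"ay":0,"az":0},{"jaw":-1,"tx":4.5,"ty":1,"tz":0,"ax":0,"ay":0,"az":0},{"jaw":-1,"tx":5.5,"ty":1.2,"tz":0,"ax":0,"ay":0,"az":0},{"jaw":-1,"tx":6.5,"ty":1.4,"tz":0,"ax":0,"ay":0,"az":0},{"jaw":-1,"tx":7.5,"ty":1.6,"tz":0,"ax":0,"ay":0,"az":0}]'
```

```text
clock: 13.5
position: [0.6082, 0.0557, 0.0692]
ee_rot: [-0.036, 0.934, 0.101, 0.34]
contact_force: [-2.5, -0.2, -0.7]
width: 0.0097
gripper_force: 58.9
```

```bash
python3 -m pendant '[{"jaw":-1,"tx":1,"ty":0.2,"tz":0,"ax":0,"ay":0,"az":0},{"jaw":-1,"tx":2,"ty":0.4,"tz":0,"ax":0,"ay":0,"az":0},{"jaw":-1,"tx":3,"ty":0.6,"tz":0,"ax":0,"ay":0,"az":0},{"jaw":-1,"tx":4,"ty":0.9,"tz":0,"ax":0,"ay":0,"az":0},{"jaw":-1,"tx":5,"ty":1.1,"tz":0,"ax":0,"ay":0,"az":0},{"jaw":-1,"tx":6,"ty":1.3,"tz":0,"ax":0,"ay":0,"az":0},{"jaw":-1,"tx":7,"ty":1.5,"tz":0,"ax":0,"ay":0,"az":0},{"jaw":-1,"tx":7.4,"ty":1.6,"tz":0,"ax":0,"ay":0,"az":0},{"jaw":-1,"tx":7.4,"ty":1.6,"tz":0,"ax":0,"ay":0,"az":0}]'
python3 - <<'E'
from h import *
a=grab('top');b=grab('side');c=grab('wrist')
cv2.imwrite('pics/r.png',np.hstack([cv2.resize(i[y:y+h,x:x+h],(400,400),interpolation=cv2.INTER_CUBIC) for i,x,y,h in((a['pixels'],160,50,130),(c['pixels'],64,0,384))]))
E
```

```text
clock: 14.62
position: [0.6823, 0.0717, 0.0694]
ee_rot: [-0.036, 0.934, 0.101, 0.34]
contact_force: [0.9, -0.1, -3.0]
width: 0.01
gripper_force: 58.6
```

View pics/r.png

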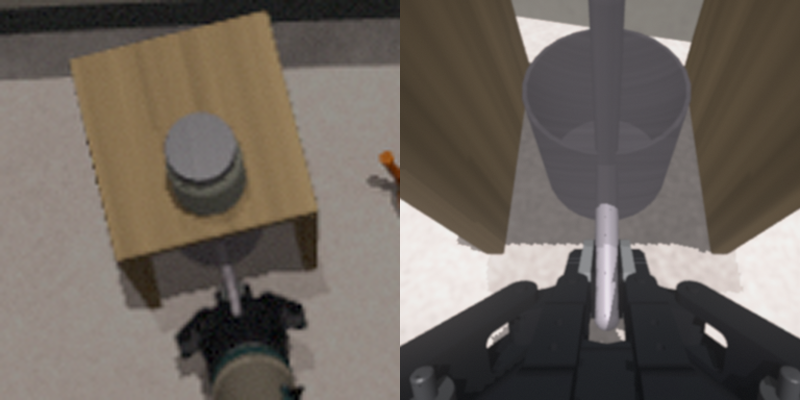

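Body is between the panels with clearance on both sides (wrist crop, gaps at columns ~520 and ~690), only the handle in front of the board edge. Releasing and backing out.

```bash
python3 -m pendant '[{"jaw":-1,"tx":0,"ty":0,"tz":-0.05,"ax":0,"ay":0,"az":0},{"jaw":0,"tx":0,"ty":0,"tz":-0.05,"ax":0,"ay":0,"az":0},{"jaw":1,"tx":0,"ty":0,"tz":-0.05,"ax":0,"ay":0,"az":0},{"jaw":1,"tx":0,"ty":0,"tz":-0.05,"ax":0,"ay":0,"az":0},{"jaw":1,"tx":0,"ty":0,"tz":-0.05,"ax":0,"ay":0,"az":0},{"jaw":1,"tx":-2,"ty":-0.4,"tz":2.4,"ax":0,"ay":0,"az":0},{"jaw":1,"tx":-5,"ty":-1.1,"tz":6,"ax":0,"ay":0,"az":0},{"jaw":1,"tx":-9,"ty":-2,"tz":10,"ax":0,"ay":0,"az":0},{"jaw":1,"tx":-14,"ty":-3,"tz":13,"ax":0,"ay":0,"az":0},{"jaw":1,"tx":-18,"ty":-3.9,"tz":14,"ax":0,"ay":0,"az":0}]'
python3 -m pendant '[{"jaw":1,"tx":0,"ty":0,"tz":0,"ax":0,"ay":0,"az":0},{"jaw":1,"tx":0,"ty":0,"tz":0,"ax":0,"ay":0,"az":0}]'
python3 - <<'E'
from h import *
c=grab('wrist');a=grab('top')
cv2.imwrite('pics/s.png',np.hstack([cv2.resize(a['pixels'][30:260,120:420],(400,307)),cv2.resize(c['pixels'],(400,307))]))
E
```

```text
clock: 16.02
position: [0.5004, 0.0324, 0.2115]
ee_rot: [-0.035, 0.934, 0.102, 0.342]
contact_force: [-0.1, -0.7, 0.6]
width: 0.0854
gripper_force: 0.0
clock: 16.27
position: [0.5021, 0.0321, 0.2099]
ee_rot: [-0.036, 0.934, 0.101, 0.341]
contact_force: [-0.1, -0.6, 0.9]
width: 0.085
gripper_force: 0.0
```

View pics/s.png

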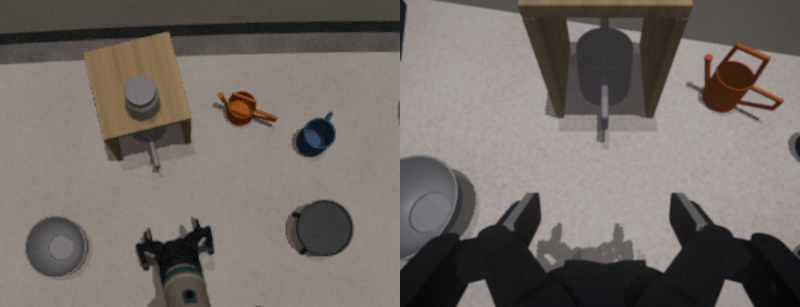

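The can stands upright in the rack with the handle sticking out (wrist at (604,105)). The base is behind the panels' front feet, the gripper is clear, and stand, bowl, jar and mug are in place. Handing in.

```bash
python3 -c "
from rig import manip
print(manip.sign_off())"
```

```text
the job is handed in; nothing more can be done
None
```

I set the can down and released it in front of the rack, then slid it in by its back handle; it stands upright with its whole body under the board, and I handed the job in at about 16 s with the gripper clear.

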